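# Wind the globe arm clear and snap the gear-case cover shut

## Robot

A 6-joint arm with a two-finger parallel gripper is mounted at the origin on a cart in front of the work surface, level with it; the furniture and walls round the work are solid. World frame = base frame: x ahead of the robot, y to its left, z up, the work surface at z = 0. Lengths are in m, angles in rad, forces in N, time in s.
With the tool pointing down it reaches from about 0.375 to 0.975 m from the base axis. Payload 3.8 kg.
Tool frame: the origin (TCP) lies on the centre line of the jaws, within the pads' length; the fingertips stand 8 mm ahead of it and the grasp point (between the pads) lies 11 mm behind it; z points along the fingers, y is the direction in which the jaws open and shut (so a half turn about z gives the same grasp; the last joint's range is limited). The gripper opens to 85 mm and grips with 20 to 120 N. Pads are 22 mm wide; open, the fingers measure 114 mm over their backs; the gripper's body (76 mm by 85 mm) begins 54 mm behind the grasp point. The pads swing forward as they close: fully open they stand 13 mm farther back than shut.
Start: joints at [-1.347, 0.264, 1.604, -0, 1.274, -0.037], TCP at [0.174, -0.652, 0.239] pointing down, gripper open.
Joint ranges: [-2.63, 2.63], [-0.94, 2.18], [0.31, 2.57], [-1.31, 4.45], [0, 2.66], [-2.55, 2.55]. Speed limits (rad/s): [2.57, 2.57, 3.14, 3.14, 3.14, 3.14].

## Interface

Orientations are given as a rotation vector (axis times angle).
In Python, from workcell import bot gives the robot as it stands.
- The arm moves only by the tool arm_command, never from a script. Its arguments are lists of equal length, an entry for each row: "slide": the shift along the tool's x, y, z in m, a list of three; "angular": the turn, a rotation vector about the tool's x, y, z in degrees, a list of three; "hand": the finger opening in m, from 0 to 0.0854. A call has exactly 8 rows; each row shifts and turns the pose as measured when the row begins, along the tool's axes as they then stand; what a row does not reach is not made up. A row lasts 1/10 s, in which the tool goes at most 50 mm and 8.59 degrees, less where a joint would pass 70% of its speed; a pose out of reach is approached as far as the arm can. A call is refused whole if a number of a shift passes 0.05 or a number of a turn 8.59, either way. A call with a gripper value outside its range is refused whole. The fingers move at their own pace and stop on an object; "squeeze" is the grip in N (left out, the last holds). Time passes only in rows, so rows that do not move let the fingers close, or fill a call up. It gives the time, the measured TCP pose, the force and the opening at its end, in the units of the state.
- bot.read_state(): the state, without advancing time (a new reading comes with each control period).
- bot.read_camera(name): name is "side" or "top"; returns the picture (420x560x3 uint8, red, green, blue); there is no depth.
- bot.get_calibration(name): a dict with "fx", "fy", "cx", "cy" (pixels), "k1" (the pictures are not rectified: a ray, as slopes to the right and down, at radius r is drawn at 1 + k1 r^2 times it, then the intrinsics apply), "R" (3x3) and "t" (3): a world point X has camera coordinates R X + t. Camera axes: x right, y down, z forward; pixel columns grow to the right and rows downward; lengths in m; the calibration is good to about 2 mm. A picture is of the moment at which its call begins. get_calibration takes no time and is no camera call.
- bot.finish_job(): hands the job in, once; it reports no verdict.
The state is a dict: "time": time; "q": joint angles; "joint_vel": joint speeds; "joint_torque": joint torques, N m; "tool_pos": TCP position; "tcp_rot": TCP orientation; "wrist_force": force on the tool from outside, world axes, zero at the start; "torque": the same for the moment, N m; "width": opening from 0.0 (shut) to 1.0 (fully open).
Only numpy, scipy, OpenCV 4.12 (cv2) and the standard library are available. Lean on these libraries where they do the work, as an engineer would, in place of code of your own. Each camera call takes 0.05 s, during which the arm holds its last target.

## Task

On the crank-driven globe model the arm with the little globe hangs over the open gear case: wind the crank clockwise (seen from above), about two full turns, until the arm has swung a quarter turn and points out over the far long side of the plinth, away from you; move the arm with the crank only. Then pick up the brass cover by its knob and press it straight down into the round opening until it snaps past the catches and its rim sits flush. Finish like that, holding on and still pressing the cover firmly down, and leave the things standing around where they are.

Things in the scene. Friction and masses are not known exactly. Their poses are not given: they have to be found in the camera images.
- tellurion: globe model fixed on the bench: round-ended wooden plinth 120 x 290 x 16 mm, long along its y, brass gear housings 46 mm high on it. Origin: centre of its underside; z up; +x is its far long side. In its frame the arm's column (26 mm wide, 115 mm high) stands at (0, 0), the round opening is centred at (0, -85 mm), the upright crank axis at (0, +85 mm)
- case_seat (a point): centre of the round opening at its rim, 46 mm above the bench. Opening 63 mm wide, 28 mm deep, rim 84 mm outside. 9 mm below the rim three sprung steel catches, 120 degrees apart, stand in to a circle of 54 mm; they yield outwards to let the cover's bead pass
- crank (a joint): crank angle, rad, grows clockwise from above; at 0 the crank points to the plinth's -x. Starts between -0.5 and 1.9, turns easily (under 2 N at the knob), stays where left, stops near -2 and 17. The globe arm turns anticlockwise one eighth as far: at 0 it is over the opening, at 12.57 (two turns) straight out over the far side
- crank_knob (a point): middle of the crank's upright wooden knob, 80 mm above the bench and 36 mm from the crank axis. Knob 16 mm thick, from 57 to 95 mm above the bench, the crank's bar right under it. It spins freely on its pin, so it can be held while it goes round
- globe_arm: swinging brass arm with the little globe (36 mm ball, 50 mm tall with foot), geared to the crank; move it by the crank only. Origin on the column's axis 74 mm above the bench; its -y points along the arm. Underside of the bar 77 mm, top of the little globe 133 mm above the bench
- globe_foot (a point): point under the foot of the little globe, on the arm, 85 mm from the column's axis
- cover: loose round brass snap cover, 80 mm wide, 48 mm tall, 0.12 kg, standing on its plug. Origin: centre of the plug's underside, z up; any yaw fits. Plug 20 mm long: 46 mm wide at its foot, 59 mm bead 7 mm up, 51 mm groove above; then 4 mm flange and knob. Resists with up to 6 to 25 N while the flange is 8 to 4 mm above the rim, then the force drops and the catches pull it down
- cover_rim (a point): centre of the underside of the cover's flange, 20 mm above the cover's origin; it meets point case_seat when the cover is home
- cover_knob (a point): centre of the cover's turned knob, 21 mm thick, upright, from the flange's top (24 mm above the cover's origin) to 48 mm; this point is 38 mm above the cover's origin
- ink_pot: bystander: round glass pot with a yellowish lid, 52 x 52 x 40 mm; origin under its centre
- pigment_jar: bystander: glass jar with a black lid, 59 x 59 x 95 mm; origin under its centre
- eraser: bystander: small plastic eraser in a card sleeve, 18 x 38 x 11 mm, lying flat; origin under its centre

How it is judged:
By the outcome, as a careful person would: the job done as asked, in the order asked, and still so for the second after the job is handed in, while the arm keeps its last pose, push and grip.
It also fails if it takes over 61 s, if anything falls off the work surface, if the arm or the gripper's body presses on something with over 40 N, if the wrist force passes 120 N, or if a joint passes its speed limit or range.

## Working session

There is one attempt and no reset: what is moved stays moved. The work goes in short steps, Python scripts to look and compute and a tool call to move; the robot and the scene stay as the last step left them, time stands still between calls to the robot, and variables do not carry over. Pictures are saved under pics/ and viewed, and the job is handed in when it is done.

Besides the shell and the picture viewer there is one more tool, called after "Call:" as name(argument=value, ...) on one line, values as JSON. arm_command: Moves the arm, as the interface text tells. Its arguments: {"type":"object","properties":{"slide":{"type":"array","items":{"type":"array","items":{"type":"number"}}},"angular":{"type":"array","items":{"type":"array","items":{"type":"number"}}},"hand":{"type":"array","items":{"type":"number"}},"squeeze":{"type":"number"}},"required":["slide","angular","hand"]}

```bash
mkdir -p pics; ls
python3 - <<'E'
from workcell import bot
import cv2
for n in("side","top"):
    im=bot.read_camera(n); cv2.imwrite(f"pics/{n}0.png",im[:,:,::-1]); c=bot.get_calibration(n); print(n,c)
print(bot.read_state())
E
```

```text
pics
side {'fx': 423.6032892417376, 'fy': 423.6032892417376, 'cx': 279.7974548846015, 'cy': 207.59770290886394, 'k1': -0.04732892642139845, 'R': array([[ 9.00301535e-01, -4.35266749e-01,  6.15743669e-05],
       [-2.83098263e-01, -5.85665151e-01, -7.59507540e-01],
       [ 3.30624440e-01,  6.83768372e-01, -6.50498495e-01]]), 't': array([-0.6235423 ,  0.07745958,  0.88239086])}
top {'fx': 513.6700492173549, 'fy': 513.6700492173549, 'cx': 279.75046628577337, 'cy': 212.98482581801565, 'k1': -0.1430872630998812, 'R': array([[-0.05170483, -0.99865484,  0.00388781],
       [-0.9744001 ,  0.04959538, -0.21928234],
       [ 0.21879455, -0.01512624, -0.9756537 ]]), 't': array([-0.20622865,  0.59602695,  1.18023388])}
{'time': 0.1, 'q': array([-1.34694706e+00,  2.64694240e-01,  1.60527557e+00,  1.31687327e-05,
        1.27370204e+00, -3.68841045e-02]), 'joint_vel': array([-0.00048774, -0.00309594, -0.00341121, -0.00030009,  0.00060033,
       -0.00166051]), 'joint_torque': array([-8.47191245e-05, -5.16707718e+01, -3.68589950e+01, -4.58781813e-06,
        6.28659895e-03, -9.02941593e-06]), 'tool_pos': array([ 0.1738732 , -0.65153569,  0.23805485]), 'tcp_rot': array([-3.11288107e+00, -4.08124617e-01,  2.84995084e-04]), 'wrist_force': array([ 0.22116929,  0.04181821, -0.11786335]), 'torque': array([-0.01341454,  0.04173073, -0.02412107]), 'width': 0.9967331044069031}
```

View pics/side0.png

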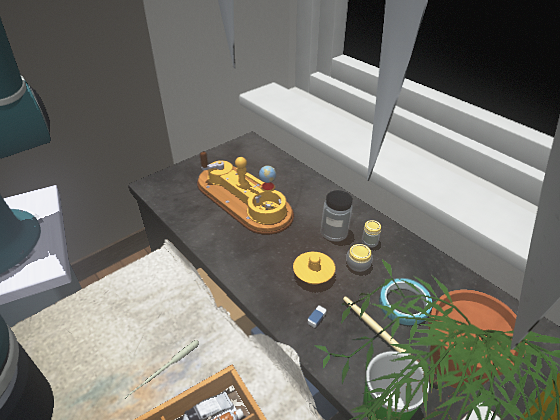

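View pics/top0.png

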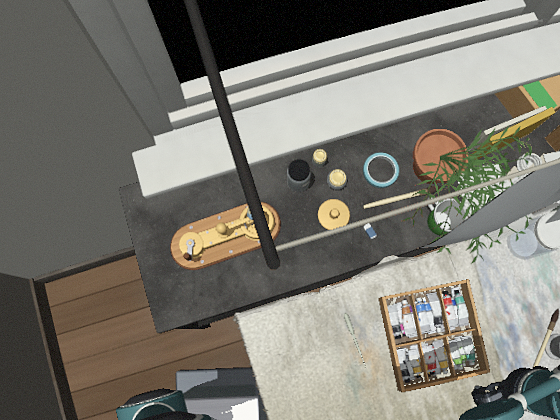

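```bash
cat > h.py <<'E'
import numpy as np,cv2
from workcell import bot
def cal(n):
    c=bot.get_calibration(n);K=np.array([[c['fx'],0,c['cx']],[0,c['fy'],c['cy']],[0,0,1]]);d=np.array([c['k1'],0,0,0,0.]);return K,d,np.array(c['R']),np.array(c['t'])
def proj(n,X):
    K,d,R,t=cal(n);return cv2.projectPoints(np.atleast_2d(np.float64(X)),cv2.Rodrigues(R)[0],t,K,d)[0].reshape(-1,2)
def ray(n,p):
    K,d,R,t=cal(n);u=cv2.undistortPoints(np.float64([[p]]),K,d)[0,0];return -R.T@t,R.T@np.r_[u,1]
def plane(n,p,z):
    o,v=ray(n,p);return o+v*(z-o[2])/v[2]
def tri(ps,pt):
    A=[];b=[]
    os=[]
    for n,p in(("side",ps),("top",pt)):
        o,v=ray(n,p);v/=np.linalg.norm(v);P=np.eye(3)-np.outer(v,v);A.append(P);b.append(P@o);os.append((o,P))
    X=np.linalg.solve(A[0]+A[1],b[0]+b[1]);return X,[np.linalg.norm(P@(X-o)) for o,P in os]
E
python3 - <<'E'
import cv2
from h import *
a=cv2.imread("pics/side0.png")[130:340,180:400];cv2.imwrite("pics/side0z.png",cv2.resize(a,None,fx=2.8,fy=2.8,interpolation=2)) 
a=cv2.imread("pics/top0.png")[140:280,150:390];cv2.imwrite("pics/top0z.png",cv2.resize(a,None,fx=3.3,fy=3.3,interpolation=2))
for p in [(190,245),(255,222),(333,214),(370,230),(299,172),(338,178),(132,185),(158,330),(290,310),(500,300)]: print(p,plane("top",p,0).round(3))
for n in("side","top"): print(n,proj(n,[[0,0,0],[0.174,-.652,.239]]), ray(n,(280,210))[0])
E
```

```text
(190, 245) [ 0.528 -0.006  0.   ]
(255, 222) [ 0.579 -0.173  0.   ]
(333, 214) [ 0.59  -0.374  0.   ]
(370, 230) [ 0.543 -0.466  0.   ]
(299, 172) [ 0.707 -0.293 -0.   ]
(338, 178) [ 0.685 -0.394  0.   ]
(132, 185) [0.694 0.145 0.   ]
(158, 330) [0.319 0.078 0.   ]
(290, 310) [ 0.353 -0.25   0.   ]
(500, 300) [ 0.344 -0.787  0.   ]
side [[-12.35843949 243.89078407]
 [ 58.88249636 483.35569946]] [ 0.29156478 -0.82939282  0.63286345]
top [[193.66162841 461.79248301]
 [495.24012118 381.56584782]] [ 0.31187696 -0.21765892  1.28299952]
```

View pics/side0z.png

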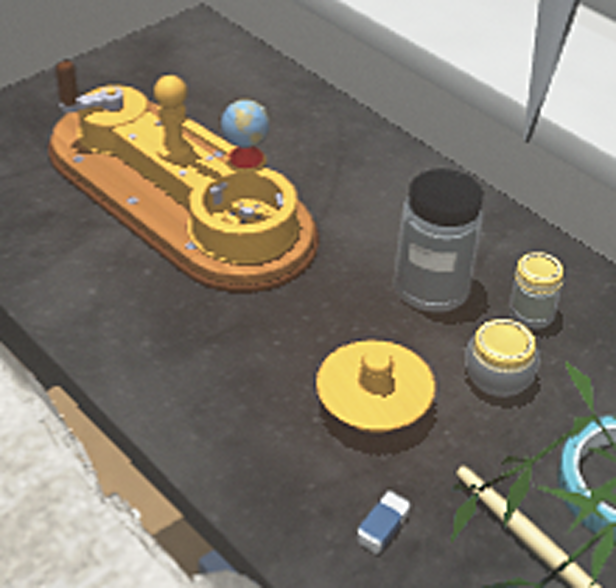

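View pics/top0z.png

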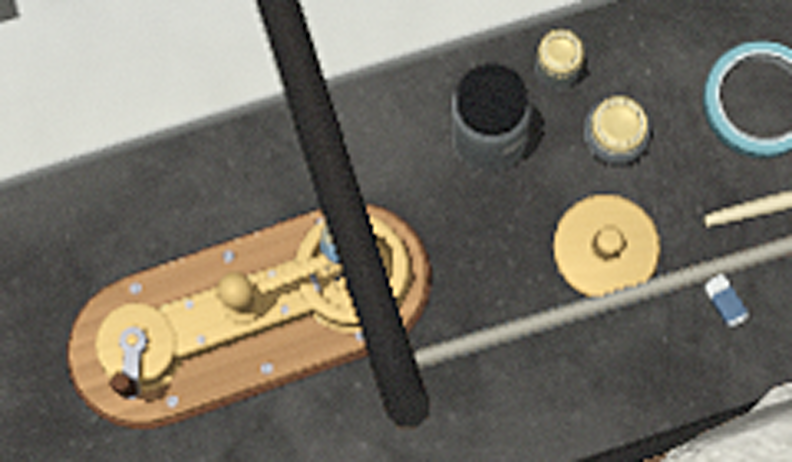

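```bash
python3 - <<'E'
from h import *
for s in [(371,180),(234,66)]:
  for t in [(273,265),(275,248)]:
    print(s,t,tri(s,t))
# where ray of top bar tip project in side at various heights
o,v=ray("top",(273,262))
for z in np.arange(0.1,1.2,.1):
    X=o+v*(z-o[2])/v[2];print(z.round(1),X.round(3),proj("side",X).round(0))
E
python3 - <<'E'
import cv2
a=cv2.imread("pics/side0.png")[0:200,190:560];cv2.imwrite("pics/side0w.png",cv2.resize(a,None,fx=2.1,fy=2.1,interpolation=2))
E
```

```text
(371, 180) (273, 265) (array([ 0.55972091, -0.30056278,  0.19584796]), [np.float64(0.14420658866165664), np.float64(0.14420658866165656)])
(371, 180) (275, 248) (array([ 0.58809564, -0.2941368 ,  0.17518096]), [np.float64(0.12751982120854058), np.float64(0.12751982120854052)])
(234, 66) (273, 265) (array([ 0.46118146, -0.22670955,  0.37661038]), [np.float64(0.041166336773367), np.float64(0.04116633677336711)])
(234, 66) (275, 248) (array([ 0.4771534 , -0.22706353,  0.37561374]), [np.float64(0.026006304905375092), np.float64(0.02600630490537496)])
0.1 [ 0.462 -0.214  0.1  ] [[221. 206.]]
0.2 [ 0.449 -0.215  0.2  ] [[209. 165.]]
0.3 [ 0.437 -0.215  0.3  ] [[195. 116.]]
0.4 [ 0.424 -0.215  0.4  ] [[179.  57.]]
0.5 [ 0.411 -0.215  0.5  ] [[158. -15.]]
0.6 [ 0.398 -0.216  0.6  ] [[ 133. -106.]]
0.7 [ 0.386 -0.216  0.7  ] [[ 102. -218.]]
0.8 [ 0.373 -0.216  0.8  ] [[  67. -353.]]
0.9 [ 0.36  -0.217  0.9  ] [[  37. -481.]]
1.0 [ 0.348 -0.217  1.   ] [[  81. -394.]]
1.1 [ 0.335 -0.217  1.1  ] [[ 758. 1733.]]
```

View pics/side0w.png

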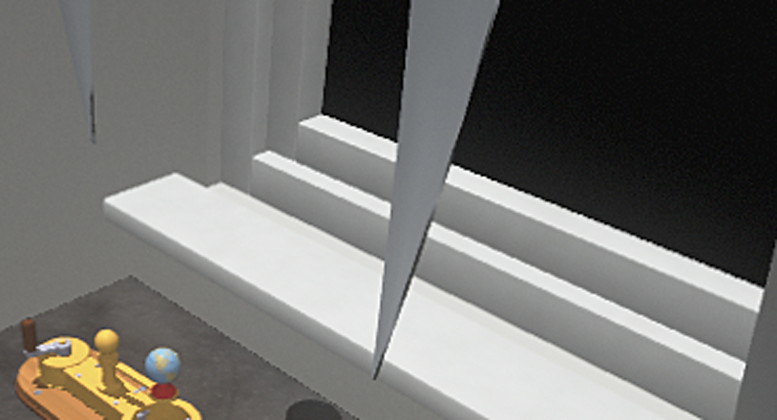

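Run:
```python
from h import *
for p in[(371,180),(234,66)]:
  o,v=ray("side",p)
  for s in (.2,.3,.4,.5,.6,.7,.8,.9,1,1.2):
    X=o+v*s;print(s,X.round(3),proj("top",X).round(0))
import cv2
a=cv2.imread("pics/top0.png")[130:310,240:560];cv2.imwrite("pics/top0w.png",cv2.resize(a,None,fx=2.5,fy=2.5,interpolation=2))
```

```text
0.2 [ 0.4   -0.704  0.513] [[578. 250.]]
0.3 [ 0.455 -0.641  0.453] [[521. 226.]]
0.4 [ 0.509 -0.578  0.393] [[470. 205.]]
0.5 [ 0.563 -0.515  0.332] [[424. 187.]]
0.6 [ 0.618 -0.453  0.272] [[383. 171.]]
0.7 [ 0.672 -0.39   0.212] [[347. 156.]]
0.8 [ 0.726 -0.327  0.152] [[315. 144.]]
0.9 [ 0.781 -0.264  0.092] [[287. 133.]]
1 [ 0.835 -0.201  0.032] [[261. 123.]]
1.2 [ 0.944 -0.076 -0.088] [[218. 107.]]
0.2 [ 0.357 -0.644  0.554] [[562. 276.]]
0.3 [ 0.39  -0.551  0.514] [[491. 262.]]
0.4 [ 0.423 -0.458  0.475] [[424. 249.]]
0.5 [ 0.456 -0.365  0.435] [[361. 236.]]
0.6 [ 0.488 -0.273  0.396] [[304. 224.]]
0.7 [ 0.521 -0.18   0.356] [[251. 214.]]
0.8 [ 0.554 -0.087  0.317] [[204. 204.]]
0.9 [0.587 0.006 0.277] [[161. 195.]]
1 [0.619 0.099 0.238] [[123. 187.]]
1.2 [0.685 0.284 0.159] [[ 56. 174.]]
```

View pics/top0w.png

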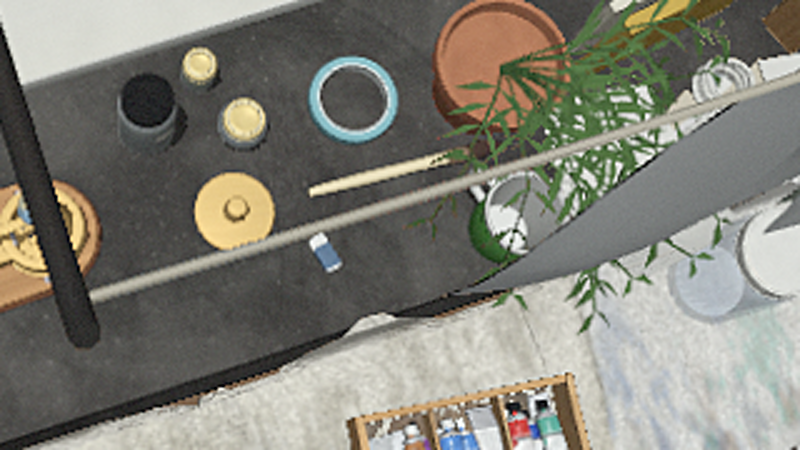

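Run:
```python
import cv2
a=cv2.imread("pics/top0.png")[196:274,164:288];cv2.imwrite("pics/top0t.png",cv2.resize(a,None,fx=6.4,fy=6.4,interpolation=cv2.INTER_CUBIC)) 
a=cv2.imread("pics/side0.png")[142:240,190:300];cv2.imwrite("pics/side0t.png",cv2.resize(a,None,fx=6,fy=6,interpolation=cv2.INTER_CUBIC))
```

```text
(no output)
```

View pics/top0t.png

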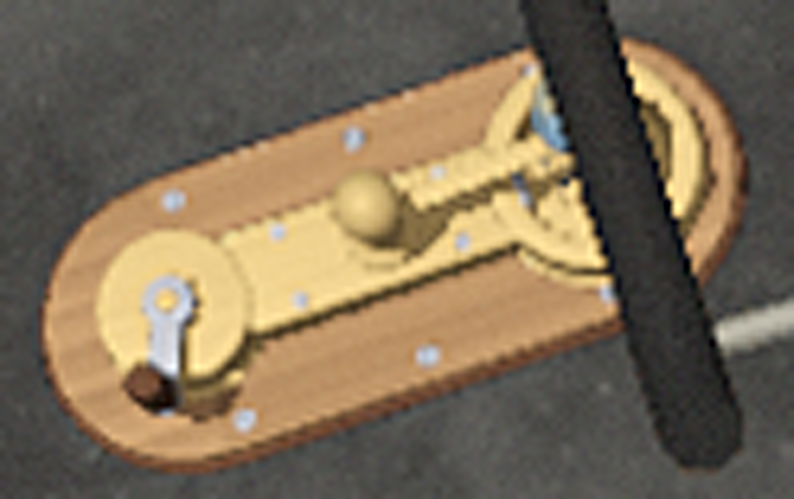

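View pics/side0t.png

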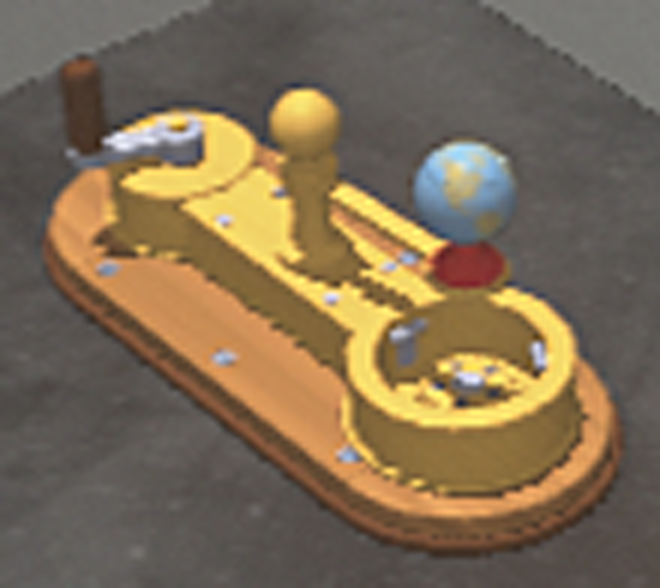

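Run:
```python
from h import *
from scipy.optimize import least_squares
S=lambda x,y:(190+x/6-.42,142+y/6-.42)
T=lambda x,y:(164+x/6.4-.42,196+y/6.4-.42)
print("hub",tri(S(180,126),T(168,299)))
print("ball",tri(S(305,122),T(369,206)))
print("knobtop",tri(S(82,64),T(138,382)))
print("knobbase",plane("side",S(86,152),.057))
def circ(n,pts,z,r=None):
    P=np.array([plane(n,p,z)[:2] for p in pts])
    f=lambda q:np.hypot(*(P-q[:2]).T)-(q[2] if r is None else r)
    s=least_squares(f,np.r_[P.mean(0),.04]);print(s.x.round(4),(s.fun*1e3).round(1))
circ("side",[S(376,352),S(547,350),S(468,298),S(458,399),S(395,322),S(530,318),S(405,386),S(520,385)],.046)
circ("side",[S(343,355),S(577,352),S(455,427),S(385,402),S(535,408),S(560,385),S(565,320),S(530,300)],.046)
circ("top",[T(97,305),T(247,305),T(172,230),T(120,250),T(227,252),T(108,340),T(243,340)],.046)
```

```text
hub (array([ 0.52528172, -0.01551598,  0.05909323]), [np.float64(0.0005218329023798302), np.float64(0.000521832902379643)])
ball (array([ 0.54852769, -0.09751185,  0.10448868]), [np.float64(0.000814804899024462), np.float64(0.000814804899024611)])
knobtop (array([ 0.48980409, -0.01000019,  0.09489954]), [np.float64(0.00149474095838682), np.float64(0.0014947409583870091)])
knobbase [ 0.48730641 -0.01334368  0.057     ]
[ 0.5759 -0.1756  0.0297] [ 1.7  0.9 -0.8 -1.  -0.6  0.1 -0.3 -0. ]
[ 0.5746 -0.1775  0.0409] [ 2.   1.   0.6 -2.4  0.3 -0.6  1.  -1.9]
[ 0.5248 -0.0152  0.0292] [ 0.2 -0.8 -0.1  0.9 -0.5 -1.   1.3]
```

Run:
```python
from h import *
for z in np.arange(.475,1.0,.05): print(z.round(3),proj("top",[.423,-.458,z]).round(0),proj("side",[.423,-.458,z]).round(0))
for z in (.5,.6,.7,.8,.9): print(z,plane("top",(273,262),z).round(3),plane("top",(196,5),z).round(3),"w",14*(1.28-z)/513, plane("top",(560,160),z).round(3), plane("top",(275,248),z).round(3))
for z in (.4,.5,.6,.7): print(z,proj("side",plane("top",(196,5),z)),proj("side",plane("top",(240,140),z)))
```

```text
0.475 [[423. 248.]] [[234.  66.]]
0.525 [[432. 243.]] [[230.  11.]]
0.575 [[443. 238.]] [[226. -54.]]
0.625 [[454. 231.]] [[ 221. -129.]]
0.675 [[468. 224.]] [[ 216. -218.]]
0.725 [[483. 215.]] [[ 209. -319.]]
0.775 [[501. 205.]] [[ 204. -429.]]
0.825 [[523. 192.]] [[ 201. -522.]]
0.875 [[548. 178.]] [[ 210. -497.]]
0.925 [[579. 159.]] [[270.  95.]]
0.975 [[617. 137.]] [[ 587. 3857.]]
0.5 [ 0.411 -0.215  0.5  ] [ 0.873 -0.101  0.5  ] w 0.02128654970760234 [ 0.555 -0.707  0.5  ] [ 0.433 -0.22   0.5  ]
0.6 [ 0.398 -0.216  0.6  ] [ 0.801 -0.116  0.6  ] w 0.01855750487329435 [ 0.524 -0.644  0.6  ] [ 0.417 -0.219  0.6  ]
0.7 [ 0.386 -0.216  0.7  ] [ 0.729 -0.131  0.7  ] w 0.01582846003898636 [ 0.493 -0.582  0.7  ] [ 0.402 -0.219  0.7  ]
0.8 [ 0.373 -0.216  0.8  ] [ 0.658 -0.146  0.8  ] w 0.013099415204678362 [ 0.462 -0.519  0.8  ] [ 0.386 -0.219  0.8  ]
0.9 [ 0.36  -0.217  0.9  ] [ 0.586 -0.161  0.9  ] w 0.01037037037037037 [ 0.431 -0.457  0.9  ] [ 0.371 -0.219  0.9  ]
0.4 [[405.46925609  -3.33454187]] [[299.47647865  25.90629688]]
0.5 [[389.72033726 -53.84901769]] [[281.09733603 -35.78173075]]
0.6 [[ 369.41593854 -117.41209954]] [[ 257.82835737 -112.96143176]]
0.7 [[ 342.50520843 -198.79997252]] [[ 227.90579143 -210.48371882]]
```

```bash
cat >> h.py <<'E'
from scipy.spatial.transform import Rotation as Ro
def totool(P):
    s=bot.read_state();R=Ro.from_rotvec(s['tcp_rot']).as_matrix();p=np.array(s['tool_pos'])
    print("t",round(s['time'],2),"p",p.round(4),"w",round(s['width'],3),"F",np.round(s['wrist_force'],1)); print(R.round(3).tolist())
    for q in P:
        q=np.array(q);print(q,"slide mm",(R.T@(q-p)*1e3).round(1),"per");p=q
E
python3 -c "
from h import *
totool([(.23,-.42,.238),(.4885,-.0115,.238)])"
```

```text
t 0.1 p [ 0.1739 -0.6515  0.2381] w 0.997 F [ 0.2  0.  -0.1]
[[0.966, 0.258, -0.0], [0.258, -0.966, 0.002], [0.0, -0.002, -1.0]]
[ 0.23  -0.42   0.238] slide mm [ 113.9 -209.2    0.5] per
[ 0.4885 -0.0115  0.238 ] slide mm [ 355.1 -328.1    0.7] per
```

Call:
arm_command(slide=[[0.019, -0.035, 0], [0.019, -0.035, 0], [0.019, -0.035, 0], [0.019, -0.035, 0], [0.019, -0.035, 0], [0.019, -0.035, 0], [0.032, -0.03, 0], [0.032, -0.03, 0]], angular=[[0, 0, 0], [0, 0, 0], [0, 0, 0], [0, 0, 0], [0, 0, 0], [0, 0, 0], [0, 0, 0], [0, 0, 0]], hand=[0.045, 0.045, 0.045, 0.045, 0.045, 0.045, 0.045, 0.045], squeeze=50)

```text
time: 0.9
tool_pos: [0.2753, -0.3359, 0.2322]
tcp_rot: [-3.107, -0.393, 0.004]
wrist_force: [0.9, -0.4, 0.4]
width: 0.527
```

```bash
python3 -c "
from h import *
totool([(.4885,-.0115,.238)])"
```

```text
t 0.9 p [ 0.2753 -0.3359  0.2322] w 0.527 F [ 0.9 -0.4  0.4]
[[0.969, 0.249, -0.004], [0.249, -0.968, 0.009], [-0.001, -0.01, -1.0]]
[ 0.4885 -0.0115  0.238 ] slide mm [ 287.3 -261.1   -3.5] per
```

Call:
arm_command(slide=[[0.036, -0.033, 0], [0.036, -0.033, 0], [0.036, -0.033, 0], [0.036, -0.033, 0], [0.036, -0.033, 0], [0.036, -0.033, 0], [0.036, -0.033, 0], [0.025, -0.022, 0]], angular=[[0, 0, 0], [0, 0, 0], [0, 0, 0], [0, 0, 0], [0, 0, 0], [0, 0, 0], [0, 0, 0], [0, 0, 0]], hand=[0.045, 0.045, 0.045, 0.045, 0.045, 0.045, 0.045, 0.045])

```text
time: 1.7
tool_pos: [0.4824, -0.0095, 0.233]
tcp_rot: [-3.108, -0.391, 0.002]
wrist_force: [0.3, -0.1, -0.2]
width: 0.524
```

```bash
python3 -c "
from h import *
totool([(.4885,-.0115,.13),(.4885,-.0115,.07)])
R=Ro.from_rotvec(bot.read_state()['tcp_rot']).as_matrix()
print(Ro.from_matrix(R.T@Ro.from_rotvec([-3.1129,-.408,0]).as_matrix()).as_rotvec(degrees=True))
print(bot.read_state()['q'])
cv2.imwrite('pics/s1.png',bot.read_camera('side')[:,:,::-1])"
```

```text
t 1.7 p [ 0.4824 -0.0095  0.233 ] w 0.524 F [ 0.3 -0.1 -0.2]
[[0.969, 0.247, -0.002], [0.247, -0.969, 0.009], [0.0, -0.009, -1.0]]
[ 0.4885 -0.0115  0.13  ] slide mm [  5.4   4.4 103. ] per
[ 0.4885 -0.0115  0.07  ] slide mm [-0.   0.5 60. ] per
[-0.39388767  0.00410827 -0.61088781]
[-0.07724115 -0.10035945  2.00813832  0.00899672  1.23656479  1.24060402]
```

View pics/s1.png

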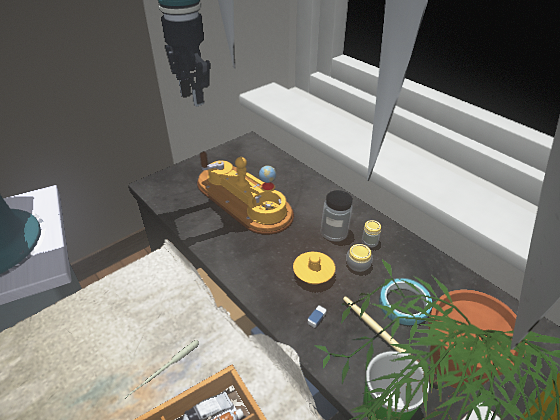

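Call:
arm_command(slide=[[0.0055, 0.0045, 0.02], [0, 0, 0.03], [0, 0, 0.03], [0, 0, 0.03], [0, 0, 0.015], [0, 0, 0], [0, 0, 0], [0, 0, 0]], angular=[[-0.4, 0, -0.6], [0, 0, 0], [0, 0, 0], [0, 0, 0], [0, 0, 0], [0, 0, 0], [0, 0, 0], [0, 0, 0]], hand=[0.045, 0.045, 0.045, 0.045, 0.045, 0.045, 0.045, 0.045])

```text
time: 2.55
tool_pos: [0.4918, -0.006, 0.1038]
tcp_rot: [-3.108, -0.421, -0.003]
wrist_force: [0.5, -0.6, 0.8]
width: 0.529
```

```bash
python3 -c "
from h import *
totool([(.4885,-.0115,.071)])
a=bot.read_camera('side')[100:200,160:270,::-1];b=bot.read_camera('top')[196:286,150:270,::-1]
a=cv2.resize(a,(396,360),interpolation=2);b=cv2.resize(b,(400,300),interpolation=2)
b=cv2.copyMakeBorder(b,0,60,0,0,0)
cv2.imwrite('pics/s2.png',np.hstack([a,b]))"
```

```text
t 2.55 p [ 0.4918 -0.006   0.1038] w 0.529 F [ 0.5 -0.6  0.8]
[[0.964, 0.266, 0.001], [0.266, -0.964, 0.005], [0.002, -0.004, -1.0]]
[ 0.4885 -0.0115  0.071 ] slide mm [-4.7  4.6 32.7] per
```

View pics/s2.png

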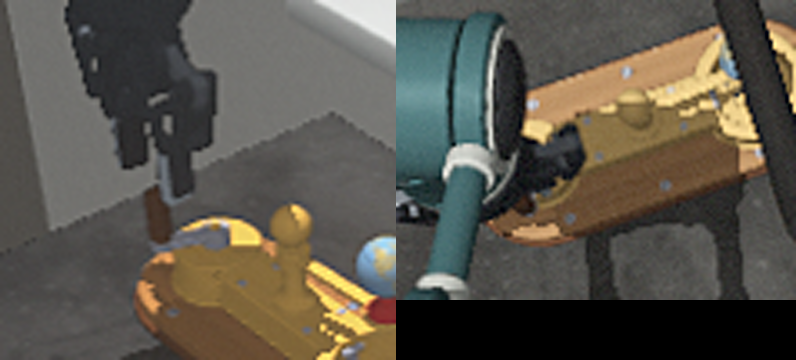

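Call:
arm_command(slide=[[-0.0047, 0.0046, 0], [0, 0, 0.008], [0, 0, 0.012], [0, 0, 0.012], [0, 0, 0], [0, 0, 0], [0, 0, 0], [0, 0, 0]], angular=[[0, 0, 0], [0, 0, 0], [0, 0, 0], [0, 0, 0], [0, 0, 0], [0, 0, 0], [0, 0, 0], [0, 0, 0]], hand=[0.045, 0.045, 0.045, 0.045, 0.045, 0.045, 0.045, 0.045])

```text
time: 3.45
tool_pos: [0.4904, -0.0123, 0.0713]
tcp_rot: [-3.109, -0.422, -0.01]
wrist_force: [0.3, -0.2, 0.2]
width: 0.526
```

```bash
python3 -c "
from h import *
totool([(.4885,-.0115,.071)])
a=bot.read_camera('side')[100:200,160:270,::-1]
a=cv2.resize(a,(660,600),interpolation=2)
cv2.imwrite('pics/s3.png',a)"
```

```text
t 3.45 p [ 0.4904 -0.0123  0.0713] w 0.526 F [ 0.3 -0.2  0.2]
[[0.964, 0.266, 0.006], [0.266, -0.964, 0.005], [0.007, -0.003, -1.0]]
[ 0.4885 -0.0115  0.071 ] slide mm [-1.6 -1.2  0.3] per
```

View pics/s3.png

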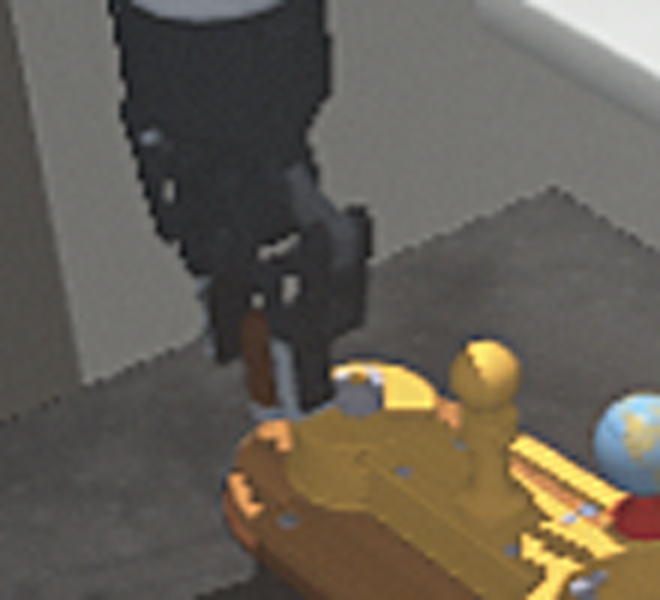

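Call:
arm_command(slide=[[-0.001, 0, 0], [0, 0, 0], [0, 0, 0], [0, 0, 0], [0, 0, 0], [0, 0, 0], [0, 0, 0], [0, 0, 0]], angular=[[0, 0, 0], [0, 0, 0], [0, 0, 0], [0, 0, 0], [0, 0, 0], [0, 0, 0], [0, 0, 0], [0, 0, 0]], hand=[0.005, 0.005, 0.005, 0.005, 0.005, 0.005, 0.005, 0.005], squeeze=40)

```text
time: 4.3
tool_pos: [0.4899, -0.0125, 0.0721]
tcp_rot: [-3.11, -0.422, -0.013]
wrist_force: [-0.3, -0.2, -1.9]
width: 0.173
```

```bash
cat > wind.py <<'E'
from h import *
import sys
H=np.array([.525,-.0155]);Y=np.radians(17.4)
s=bot.read_state();R=Ro.from_rotvec(s['tcp_rot']).as_matrix();p=np.array(s['tool_pos'])
d=p[:2]-H;ph=np.arctan2(d[1],d[0]);print("t",s['time'],"r",np.hypot(*d)*1e3,"phi",np.degrees(ph),"crank mod2pi",(np.pi+Y-ph)%(2*np.pi),"F",np.round(s['wrist_force'],1),"z",p[2],"w",s['width'])
print("corr",Ro.from_matrix(R.T@Ro.from_rotvec([-3.1129,-.408,0]).as_matrix()).as_rotvec(degrees=True).round(2))
n=8;st=float(sys.argv[1]);r=float(sys.argv[2]) if len(sys.argv)>2 else .036
q=p.copy()
for i in range(n):
    a=ph-np.radians(st)*(i+1);t=np.array([*(H+r*np.array([np.cos(a),np.sin(a)])),.0713])
    print((R.T@(t-q)*1e3).round(1).tolist());q=t
E
python3 wind.py 20
```

```text
t 4.3 r 35.26276969999198 phi 175.1251768450664 crank mod2pi 0.3887690043530623 F [-0.3 -0.2 -1.9] z 0.07212064222332945 w 0.17314172224479815
corr [-0.01 -0.47  0.51]
[5.6, -11.0, 0.9]
[9.6, -8.0, 0.1]
[11.8, -4.2, 0.1]
[12.5, 0.1, 0.1]
[11.7, 4.3, 0.1]
[9.5, 8.1, 0.1]
[6.2, 10.9, 0.0]
[2.1, 12.3, -0.0]
```

Call:
arm_command(slide=[[0.0055, -0.011, 0.0], [0.0095, -0.008, 0], [0.012, -0.004, 0], [0.0125, 0, 0], [0.0115, 0.0045, 0], [0.0095, 0.008, 0], [0.006, 0.011, 0], [0.002, 0.0125, 0]], angular=[[0, 0, 0], [0, 0, 0], [0, 0, 0], [0, 0, 0], [0, 0, 0], [0, 0, 0], [0, 0, 0], [0, 0, 0]], hand=[0.005, 0.005, 0.005, 0.005, 0.005, 0.005, 0.005, 0.005])

```text
time: 5.1
tool_pos: [0.5614, -0.0058, 0.0716]
tcp_rot: [3.112, 0.431, -0.006]
wrist_force: [-9.2, -1.6, 7.0]
width: 0.174
```

```bash
python3 wind.py 20
```

```text
t 5.1 r 37.69592829753854 phi 14.971333830747156 crank mod2pi 3.183980874675053 F [-9.2 -1.6  7. ] z 0.07163462757516852 w 0.17395811087011276
corr [0.1  0.25 0.85]
[-4.0, 12.3, 0.3]
[-6.4, 10.7, 0.0]
[-9.7, 7.9, 0.0]
[-11.8, 4.1, 0.0]
[-12.5, -0.2, 0.1]
[-11.7, -4.4, 0.0]
[-9.5, -8.2, 0.0]
[-6.1, -10.9, 0.0]
```

Call:
arm_command(slide=[[-0.004, 0.012, 0.0], [-0.0065, 0.0105, 0], [-0.0095, 0.008, 0], [-0.0115, 0.004, 0], [-0.0125, 0, 0], [-0.0115, -0.0045, 0], [-0.0095, -0.008, 0], [-0.006, -0.011, 0]], angular=[[0, 0, 0.8], [0, 0, 0], [0, 0, 0], [0, 0, 0], [0, 0, 0], [0, 0, 0], [0, 0, 0], [0, 0, 0]], hand=[0.005, 0.005, 0.005, 0.005, 0.005, 0.005, 0.005, 0.005])

```text
time: 5.9
tool_pos: [0.4969, -0.0355, 0.0722]
tcp_rot: [-3.11, -0.399, 0.002]
wrist_force: [3.3, 0.7, -2.8]
width: 0.171
```

```bash
python3 wind.py 20; python3 -c "
from h import *
a=bot.read_camera('side')[100:240,160:310,::-1]
cv2.imwrite('pics/s4.png',cv2.resize(a,(600,560),interpolation=2))"
```

```text
t 5.9 r 34.47646591369361 phi -144.6437039880376 crank mod2pi 5.969788820308115 F [ 3.3  0.7 -2.8] z 0.0721816807414957 w 0.17135826190793804
corr [-0.26  0.05 -0.31]
[-3.8, -11.7, 1.0]
[2.0, -12.3, 0.1]
[6.1, -10.9, 0.1]
[9.5, -8.2, 0.0]
[11.7, -4.4, 0.0]
[12.5, -0.2, -0.0]
[11.8, 4.1, -0.0]
[9.7, 7.9, -0.1]
```

View pics/s4.png

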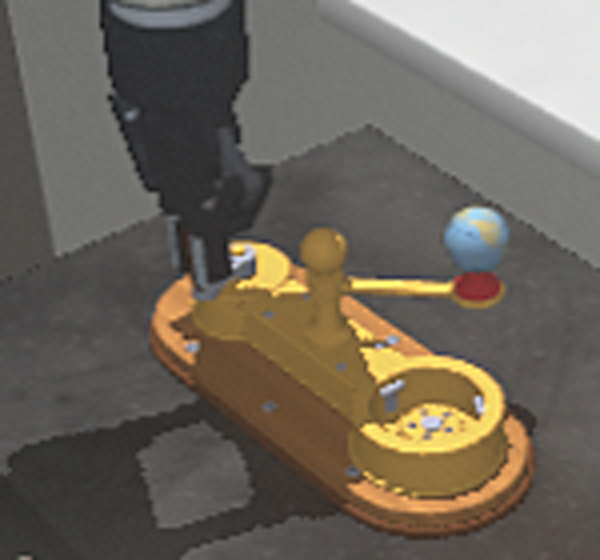

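Call:
arm_command(slide=[[-0.004, -0.0115, 0.0005], [0.002, -0.0125, 0], [0.006, -0.011, 0], [0.0095, -0.008, 0], [0.0115, -0.0045, 0], [0.0125, 0, 0], [0.0115, 0.004, 0], [0.0095, 0.008, 0]], angular=[[0, 0, 0], [0, 0, 0], [0, 0, 0], [0, 0, 0], [0, 0, 0], [0, 0, 0], [0, 0, 0], [0, 0, 0]], hand=[0.005, 0.005, 0.005, 0.005, 0.005, 0.005, 0.005, 0.005])

```text
time: 6.75
tool_pos: [0.5458, 0.0164, 0.0718]
tcp_rot: [3.104, 0.418, 0.005]
wrist_force: [-3.2, -4.2, 3.6]
width: 0.17
```

```bash
python3 wind.py 20
```

```text
t 6.75 r 38.132873356738834 phi 56.86816391654724 crank mod2pi 2.4527432435292233 F [-3.2 -4.2  3.6] z 0.07184156718214198 w 0.17041346816285569
corr [ 0.66 -0.09  0.4 ]
[4.9, 12.1, 0.7]
[2.5, 12.2, 0.1]
[-1.8, 12.4, 0.1]
[-6.0, 11.0, 0.1]
[-9.4, 8.3, 0.1]
[-11.6, 4.6, 0.0]
[-12.5, 0.3, -0.0]
[-11.9, -4.0, -0.1]
```

Call:
arm_command(slide=[[0.005, 0.012, 0.0005], [0.0025, 0.012, 0], [-0.002, 0.0125, 0], [-0.006, 0.011, 0], [-0.0095, 0.0085, 0], [-0.0115, 0.0045, 0], [-0.0125, 0, 0], [-0.012, -0.004, 0]], angular=[[0.5, 0, 0.4], [0, 0, 0], [0, 0, 0], [0, 0, 0], [0, 0, 0], [0, 0, 0], [0, 0, 0], [0, 0, 0]], hand=[0.005, 0.005, 0.005, 0.005, 0.005, 0.005, 0.005, 0.005])

```text
time: 7.55
tool_pos: [0.5141, -0.0486, 0.0719]
tcp_rot: [-3.102, -0.395, -0.003]
wrist_force: [5.2, 15.8, -4.0]
width: 0.171
```

```bash
python3 wind.py 15
```

```text
t 7.55 r 34.850093727781086 phi -108.24266797902091 crank mod2pi 5.3344708908137575 F [ 5.2 15.8 -4. ] z 0.07190901275699589 w 0.17091168404985416
corr [-0.72 -0.21 -0.44]
[-7.8, -5.1, 0.7]
[-5.4, -7.7, 0.1]
[-3.2, -8.8, 0.1]
[-0.8, -9.4, 0.1]
[1.7, -9.2, 0.1]
[4.0, -8.5, 0.1]
[6.1, -7.2, 0.1]
[7.7, -5.4, 0.1]
```

Call:
arm_command(slide=[[-0.0075, -0.005, 0.0005], [-0.0055, -0.0075, 0], [-0.003, -0.009, 0], [-0.0005, -0.0055, 0], [0, 0, 0], [0, 0, 0], [0, 0, 0], [0, 0, 0]], angular=[[0, 0, 0], [0, 0, 0], [0, 0, 0], [0, 0, 0], [0, 0, 0], [0, 0, 0], [0, 0, 0], [0, 0, 0]], hand=[0.005, 0.005, 0.005, 0.005, 0.005, 0.005, 0.005, 0.005])

```text
time: 8.35
tool_pos: [0.4922, -0.0271, 0.0721]
tcp_rot: [-3.102, -0.387, -0.025]
wrist_force: [1.7, 1.3, -1.7]
width: 0.171
```

```bash
python3 wind.py 5;python3 -c "
from h import *
a=bot.read_camera('side')[100:240,160:310,::-1];b=bot.read_camera('top')[180:290,150:290,::-1]
cv2.imwrite('pics/s5.png',cv2.resize(a,(600,560),interpolation=2))
cv2.imwrite('pics/t5.png',cv2.resize(b,(700,550),interpolation=2))"
```

```text
t 8.35 r 34.77221814389848 phi -160.58983036992853 crank mod2pi 6.248101228611242 F [ 1.7  1.3 -1.7] z 0.07205958488492888 w 0.17085860195697858
corr [-0.63 -1.01 -0.71]
[-1.4, -3.0, 0.8]
[0.1, -3.1, 0.0]
[0.4, -3.1, 0.0]
[0.7, -3.1, 0.1]
[0.9, -3.0, 0.1]
[1.2, -2.9, 0.1]
[1.4, -2.8, 0.1]
[1.7, -2.7, 0.1]
```

View pics/s5.png

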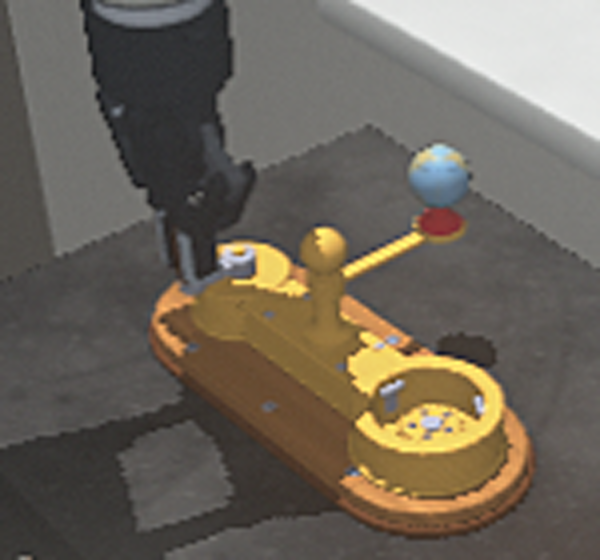

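View pics/t5.png

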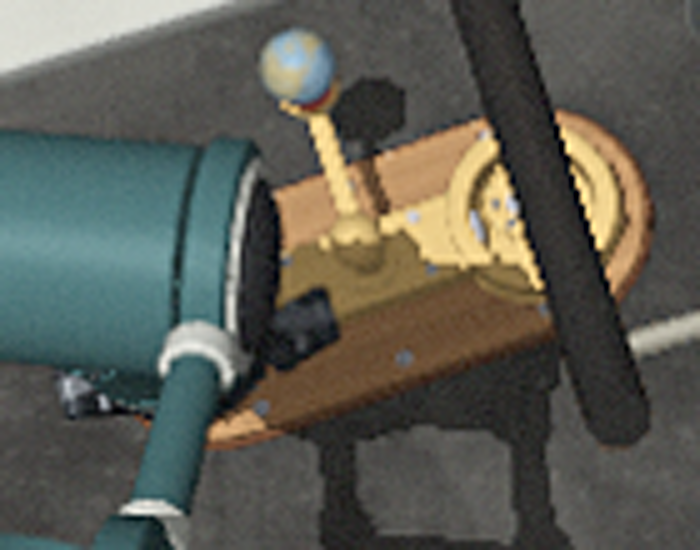

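```bash
python3 -c "
from h import *
X,e=tri((270,144),(209.4,193.2));print(X,e)
d=X[:2]-np.array([.5498,-.0965]);print(np.hypot(*d),np.degrees(np.arctan2(d[1],d[0])))
X,e=tri((240.8,162),(150+357/5,180+238/5));print(X)
# hub fit
P=np.array([[.4899,-.0125],[.5614,-.0058],[.4969,-.0355],[.5458,.0164],[.5141,-.0486],[.4922,-.0271]])
from scipy.optimize import least_squares
s=least_squares(lambda q:np.hypot(*(P-q).T)-.036,[.525,-.015]);print(s.x,s.fun*1e3)
totool([(.4922,-.0271,.072)])
"
```

```text
[ 0.63136256 -0.07278137  0.11380591] [np.float64(0.001083945772694195), np.float64(0.0010839457726941706)]
0.08494130428866907 16.21458559209947
[ 0.54910341 -0.09791803  0.10428673]
[ 0.52605412 -0.01424742] [0.19632594 0.34129795 0.07818071 0.45769957 0.3730807  0.21174499]
t 8.45 p [ 0.4922 -0.027   0.0721] w 0.174 F [ 1.5 -0.1 -1.9]
[[0.969, 0.246, 0.014], [0.246, -0.969, 0.017], [0.018, -0.013, -1.0]]
[ 0.4922 -0.0271  0.072 ] slide mm [-0.   0.   0.1] per
```

Call:
arm_command(slide=[[0, -0.0025, 0], [0, 0, 0], [0, 0, 0], [0, 0, 0], [0, 0, 0], [0, 0, 0], [0, 0, 0], [0, 0, 0]], angular=[[0, 0, 0], [0, 0, 0], [0, 0, 0], [0, 0, 0], [0, 0, 0], [0, 0, 0], [0, 0, 0], [0, 0, 0]], hand=[0.005, 0.005, 0.005, 0.04, 0.04, 0.04, 0.04, 0.04])

```text
time: 9.25
tool_pos: [0.4906, -0.025, 0.0721]
tcp_rot: [-3.102, -0.387, -0.021]
wrist_force: [-0.6, -0.6, -1.1]
width: 0.469
```

```bash
python3 wind.py 5|head -2
```

```text
t 9.25 r 35.72427824471362 phi -164.52930921953242 crank mod2pi 0.0336727981699223 F [-0.6 -0.6 -1.1] z 0.07213431471952626 w 0.46949601645104483
corr [-0.64 -0.85 -0.72]
```

Now up, and locate the cover from the initial images (meanwhile the arm rises).

Call:
arm_command(slide=[[0, 0, 0.0], [0, 0, -0.02], [0, 0, -0.03], [0, 0, -0.03], [0, 0, -0.03], [0, 0, -0.02], [0, 0, 0], [0, 0, 0]], angular=[[-0.6, -0.8, -0.7], [0, 0, 0], [0, 0, 0], [0, 0, 0], [0, 0, 0], [0, 0, 0], [0, 0, 0], [0, 0, 0]], hand=[0.045, 0.045, 0.045, 0.045, 0.045, 0.045, 0.045, 0.045])

```text
time: 10.05
tool_pos: [0.4893, -0.025, 0.2052]
tcp_rot: [3.114, 0.413, -0.012]
wrist_force: [0.2, -0.1, 0.2]
width: 0.523
```

Run:
```python
from h import *
s=bot.read_camera('side');t=bot.read_camera('top')
for n,im,(x0,x1,y0,y1),k in(("side",s,(280,350,240,300),9),("top",t,(305,365,185,240),10)):
    c=im[y0:y1,x0:x1,::-1];cv2.imwrite(f"pics/c_{n}.png",cv2.resize(c,None,fx=k,fy=k,interpolation=cv2.INTER_CUBIC))
cv2.imwrite("pics/s6.png",s[:,:,::-1])
totool([(.59,-.374,.2)])
```

```text
t 10.15 p [ 0.489  -0.0249  0.2045] w 0.529 F [-1.1  0.7 -0.8]
[[0.965, 0.261, -0.008], [0.261, -0.965, -0.001], [-0.009, -0.001, -1.0]]
[ 0.59  -0.374  0.2  ] slide mm [  6.6 363.4   4.1] per
```

View pics/c_side.png

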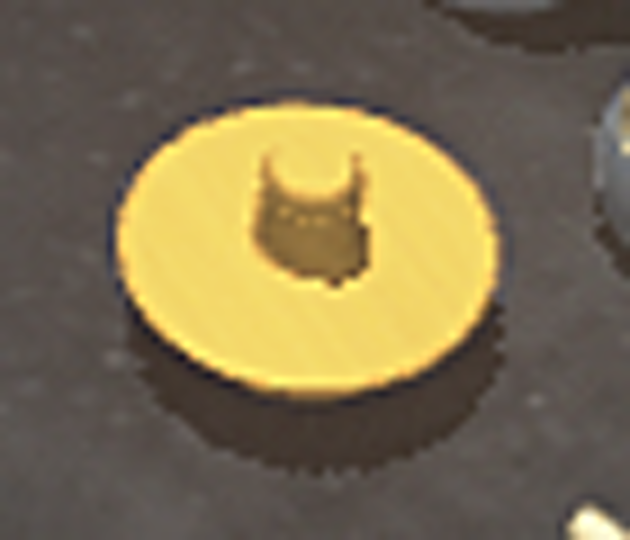

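View pics/c_top.png

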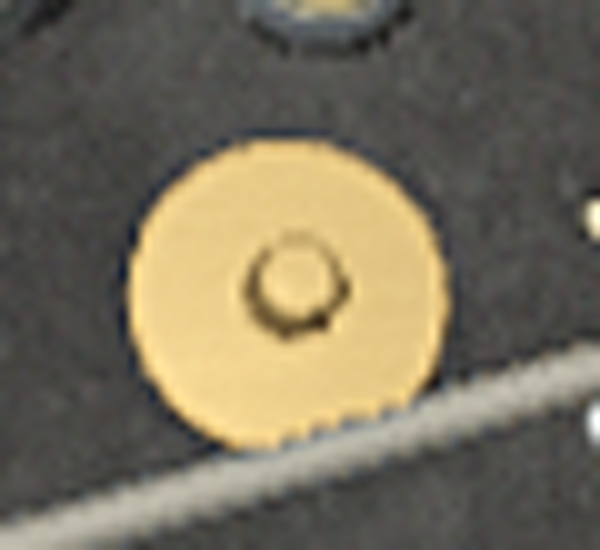

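View pics/s6.png

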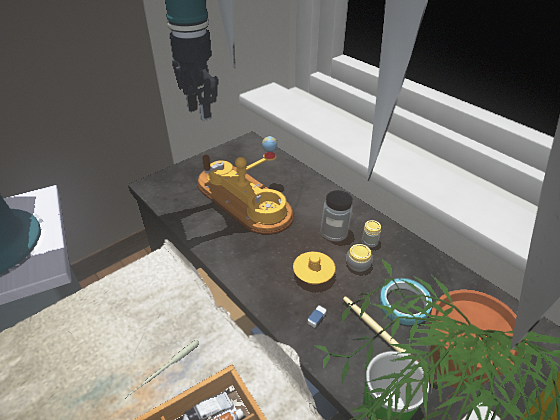

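Run:
```python
from h import *
from scipy.optimize import least_squares
for n,box in(("side",(280,350,240,300)),("top",(305,365,185,240))):
    im=cv2.imread(f"pics/{n}0.png");x0,x1,y0,y1=box
    h=cv2.cvtColor(im,cv2.COLOR_BGR2HSV)[y0:y1,x0:x1]
    m=cv2.inRange(h,(12,70,110),(35,255,255))
    cs,_=cv2.findContours(m,cv2.RETR_EXTERNAL,cv2.CHAIN_APPROX_NONE);c=max(cs,key=cv2.contourArea)[:,0]+[x0,y0]
    P=np.array([plane(n,p,.023)[:2] for p in c])
    s=least_squares(lambda q:np.hypot(*(P-q[:2]).T)-q[2],[*P.mean(0),.04],loss="soft_l1",f_scale=.0005);print(n,s.x.round(4),np.abs(s.fun).max(),len(c))
S=lambda x,y:(280+x/9-.44,240+y/9-.44);T=lambda x,y:(305+x/10-.45,185+y/10-.45)
print(tri(S(312,170),T(299,275)))
```

```text
side [ 0.5847 -0.3721  0.04  ] 0.001615846714753337 105
top [ 0.5851 -0.3717  0.0397] 0.005807814385660845 89
(array([ 0.58452055, -0.37205723,  0.04590068]), [np.float64(0.000273641074384629), np.float64(0.0002736410743844727)])
```

Call:
arm_command(slide=[[0, 0.03, 0], [0, 0.05, 0], [0, 0.05, 0], [0, 0.05, 0], [0, 0.05, 0], [0, 0.05, 0], [0, 0.05, 0], [0, 0.025, 0]], angular=[[0, 0, 0], [0, 0, 0], [0, 0, 0], [0, 0, 0], [0, 0, 0], [0, 0, 0], [0, 0, 0], [0, 0, 0]], hand=[0.045, 0.045, 0.045, 0.045, 0.045, 0.045, 0.045, 0.045])

```text
time: 10.95
tool_pos: [0.5764, -0.3693, 0.1841]
tcp_rot: [-3.098, -0.423, 0.046]
wrist_force: [0.9, -0.3, 0.2]
width: 0.532
```

```bash
cat > g.py <<'E'
from h import *
import sys
v=list(map(float,sys.argv[1:4]));totool([v])
R=Ro.from_rotvec(bot.read_state()['tcp_rot']).as_matrix()
print(Ro.from_matrix(R.T@Ro.from_rotvec([-3.1129,-.408,0]).as_matrix()).as_rotvec(degrees=True).round(2))
E
python3 g.py .5855 -.3715 .08
```

```text
t 10.95 p [ 0.5764 -0.3693  0.1841] w 0.532 F [ 0.9 -0.3  0.2]
[[0.963, 0.268, -0.031], [0.268, -0.963, 0.01], [-0.027, -0.018, -0.999]]
[ 0.5855 -0.3715  0.08  ] slide mm [ 11.    6.4 103.8] per
[-0.9   1.58  0.62]
```

Call:
arm_command(slide=[[0.008, 0.002, 0], [0, 0, 0.02], [0, 0, 0.03], [0, 0, 0.03], [0, 0, 0.02], [0, 0, 0], [0, 0, 0], [0, 0, 0]], angular=[[-0.9, 1.6, 0.6], [0, 0, 0], [0, 0, 0], [0, 0, 0], [0, 0, 0], [0, 0, 0], [0, 0, 0], [0, 0, 0]], hand=[0.045, 0.045, 0.045, 0.045, 0.045, 0.045, 0.045, 0.045])

```text
time: 11.75
tool_pos: [0.5773, -0.3712, 0.0635]
tcp_rot: [-3.101, -0.395, 0.025]
wrist_force: [-0.8, 0.7, 0.1]
width: 0.526
```

```bash
python3 g.py .5855 -.3715 .036
```

```text
t 11.75 p [ 0.5773 -0.3712  0.0635] w 0.526 F [-0.8  0.7  0.1]
[[0.968, 0.251, -0.018], [0.251, -0.968, 0.013], [-0.014, -0.017, -1.0]]
[ 0.5855 -0.3715  0.036 ] slide mm [ 8.3  2.8 27.4] per
[-0.87  0.82 -0.42]
```

Call:
arm_command(slide=[[0.008, 0.0025, 0], [0, 0, 0], [0, 0, 0], [0, 0, 0], [0, 0, 0], [0, 0, 0], [0, 0, 0], [0, 0, 0]], angular=[[-0.8, 0.8, -0.4], [0, 0, 0], [0, 0, 0], [0, 0, 0], [0, 0, 0], [0, 0, 0], [0, 0, 0], [0, 0, 0]], hand=[0.045, 0.045, 0.045, 0.045, 0.045, 0.045, 0.045, 0.045])

```text
time: 12.55
tool_pos: [0.5899, -0.3737, 0.0698]
tcp_rot: [3.11, 0.409, 0.013]
wrist_force: [-0.4, -0.2, 0.4]
width: 0.527
```

```bash
python3 g.py .5855 -.3715 .036
python3 -c "
from h import *
a=bot.read_camera('side')[190:310,260:390,::-1]
cv2.imwrite('pics/s7.png',cv2.resize(a,(650,600),interpolation=2))"
```

```text
t 12.55 p [ 0.5899 -0.3737  0.0698] w 0.527 F [-0.4 -0.2  0.4]
[[0.966, 0.258, 0.009], [0.259, -0.966, -0.003], [0.008, 0.006, -1.0]]
[ 0.5855 -0.3715  0.036 ] slide mm [-4.  -3.4 33.8] per
[ 0.44 -0.42  0.05]
```

View pics/s7.png

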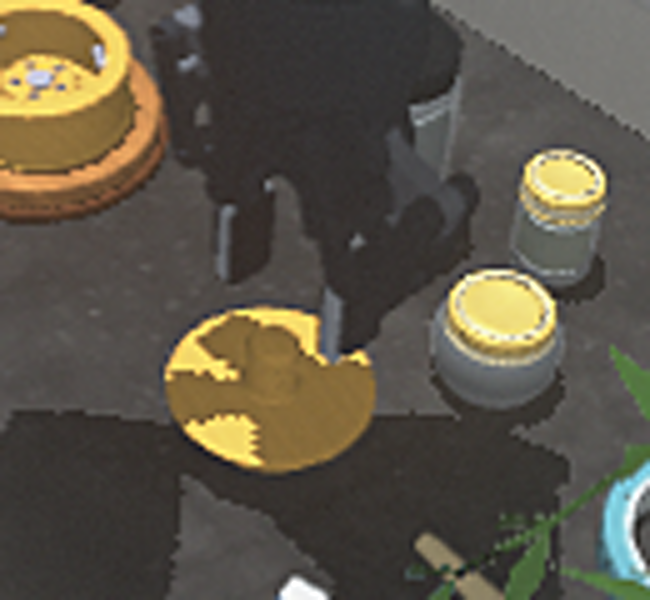

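Call:
arm_command(slide=[[-0.0028, -0.0024, 0], [0, 0, 0], [0, 0, 0.01], [0, 0, 0.012], [0, 0, 0.005], [0, 0, 0], [0, 0, 0], [0, 0, 0]], angular=[[0.3, -0.3, 0], [0, 0, 0], [0, 0, 0], [0, 0, 0], [0, 0, 0], [0, 0, 0], [0, 0, 0], [0, 0, 0]], hand=[0.045, 0.045, 0.045, 0.045, 0.045, 0.045, 0.045, 0.045])

```text
time: 13.4
tool_pos: [0.585, -0.3711, 0.0381]
tcp_rot: [-3.112, -0.409, 0.001]
wrist_force: [-0.4, 0.3, 0.4]
width: 0.528
```

```bash
python3 g.py .5855 -.3715 .035
python3 -c "
from h import *
a=bot.read_camera('side')[190:310,260:390,::-1]
cv2.imwrite('pics/s8.png',cv2.resize(a,(650,600),interpolation=2))"
```

```text
t 13.4 p [ 0.585  -0.3711  0.0381] w 0.528 F [-0.4  0.3  0.4]
[[0.966, 0.258, -0.001], [0.258, -0.966, 0.003], [-0.0, -0.003, -1.0]]
[ 0.5855 -0.3715  0.035 ] slide mm [0.4 0.5 3.1] per
[-0.05  0.04  0.04]
```

View pics/s8.png

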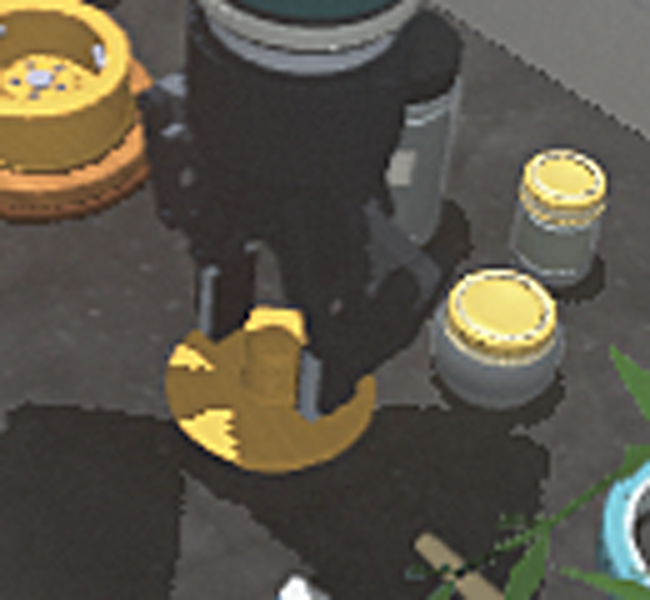

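Call:
arm_command(slide=[[0, 0, 0.0018], [0, 0, 0], [0, 0, 0], [0, 0, 0], [0, 0, 0], [0, 0, 0], [0, 0, 0], [0, 0, 0]], angular=[[0, 0, 0], [0, 0, 0], [0, 0, 0], [0, 0, 0], [0, 0, 0], [0, 0, 0], [0, 0, 0], [0, 0, 0]], hand=[0.045, 0.045, 0.01, 0.01, 0.01, 0.01, 0.01, 0.01], squeeze=80)

```text
time: 14.25
tool_pos: [0.5859, -0.3716, 0.0378]
tcp_rot: [-3.114, -0.409, -0.002]
wrist_force: [-0.2, 0.1, -0.0]
width: 0.21
```

```bash
python3 g.py .5855 -.3715 .14
```

```text
t 14.25 p [ 0.5859 -0.3716  0.0378] w 0.21 F [-0.2  0.1 -0. ]
[[0.966, 0.258, 0.001], [0.258, -0.966, 0.001], [0.001, -0.001, -1.0]]
[ 0.5855 -0.3715  0.14  ] slide mm [  -0.2   -0.3 -102.2] per
[ 0.05 -0.05  0.04]
```

Call:
arm_command(slide=[[0, 0, -0.01], [0, 0, -0.015], [0, 0, -0.025], [0, 0, -0.025], [0, 0, -0.01], [0, 0, 0], [0, 0, 0], [0, 0, 0]], angular=[[0, 0, 0], [0, 0, 0], [0, 0, 0], [0, 0, 0], [0, 0, 0], [0, 0, 0], [0, 0, 0], [0, 0, 0]], hand=[0.01, 0.01, 0.01, 0.01, 0.01, 0.01, 0.01, 0.01])

```text
time: 15.05
tool_pos: [0.5854, -0.3716, 0.129]
tcp_rot: [-3.114, -0.409, -0.002]
wrist_force: [-0.8, -0.4, 1.0]
width: 0.214
```

```bash
python3 g.py .5765 -.176 .14
python3 -c "
from h import *
a=bot.read_camera('side')[140:310,230:390,::-1]
cv2.imwrite('pics/s9.png',cv2.resize(a,(564,600),interpolation=2))"
```

```text
t 15.05 p [ 0.5854 -0.3716  0.129 ] w 0.214 F [-0.8 -0.4  1. ]
[[0.966, 0.258, 0.001], [0.258, -0.966, 0.001], [0.001, -0.001, -1.0]]
[ 0.5765 -0.176   0.14  ] slide mm [  41.9 -191.2  -10.7] per
[ 0.06 -0.05  0.04]
```

View pics/s9.png

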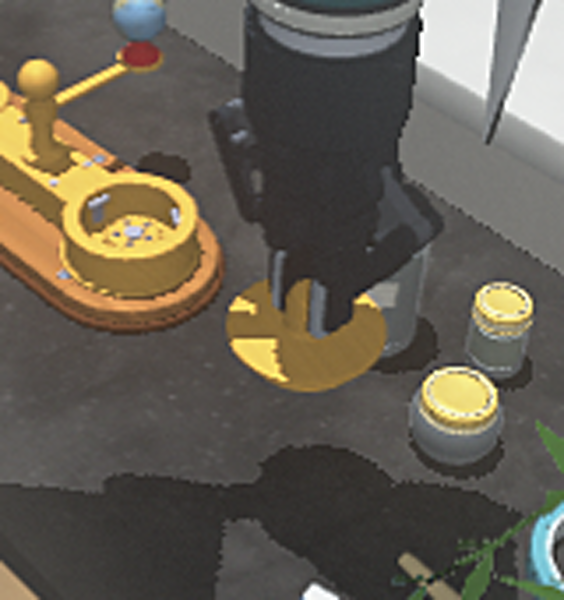

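Call:
arm_command(slide=[[0.004, -0.018, -0.002], [0.007, -0.032, -0.002], [0.007, -0.032, -0.002], [0.007, -0.032, -0.002], [0.007, -0.032, 0], [0.004, -0.02, 0], [0, -0.005, 0], [0, 0, 0]], angular=[[0, 0, 0], [0, 0, 0], [0, 0, 0], [0, 0, 0], [0, 0, 0], [0, 0, 0], [0, 0, 0], [0, 0, 0]], hand=[0.01, 0.01, 0.01, 0.01, 0.01, 0.01, 0.01, 0.01])

```text
time: 15.9
tool_pos: [0.5685, -0.1829, 0.1281]
tcp_rot: [-3.102, -0.406, 0.021]
wrist_force: [0.6, -0.3, -0.5]
width: 0.208
```

```bash
python3 g.py .5765 -.176 .13
```

```text
t 15.9 p [ 0.5685 -0.1829  0.1281] w 0.208 F [ 0.6 -0.3 -0.5]
[[0.966, 0.257, -0.015], [0.257, -0.966, 0.011], [-0.011, -0.015, -1.0]]
[ 0.5765 -0.176   0.13  ] slide mm [ 9.5 -4.7 -1.9] per
[-0.72  0.67 -0.02]
```

Call:
arm_command(slide=[[0.007, -0.0035, 0], [0, 0, 0], [0, 0, 0], [0, 0, 0], [0, 0, 0], [0, 0, 0], [0, 0, 0], [0, 0, 0]], angular=[[-0.5, 0.45, 0], [0, 0, 0], [0, 0, 0], [0, 0, 0], [0, 0, 0], [0, 0, 0], [0, 0, 0], [0, 0, 0]], hand=[0.01, 0.01, 0.01, 0.01, 0.01, 0.01, 0.01, 0.01])

```text
time: 16.7
tool_pos: [0.575, -0.1815, 0.1274]
tcp_rot: [-3.112, -0.4, 0.006]
wrist_force: [0.6, -0.2, 0.2]
width: 0.212
```

```bash
python3 g.py .5765 -.176 .13
python3 -c "
from h import *
a=bot.read_camera('side')[110:250,190:330,::-1];b=bot.read_camera('top')[180:290,150:290,::-1]
cv2.imwrite('pics/s10.png',cv2.resize(a,(600,600),interpolation=2))
cv2.imwrite('pics/t10.png',cv2.resize(b,(700,550),interpolation=2))"
```

```text
t 16.7 p [ 0.575  -0.1815  0.1274] w 0.212 F [ 0.6 -0.2  0.2]
[[0.967, 0.253, -0.004], [0.253, -0.967, 0.003], [-0.003, -0.004, -1.0]]
[ 0.5765 -0.176   0.13  ] slide mm [ 2.9 -5.  -2.6] per
[-0.12  0.21 -0.27]
```

View pics/s10.png

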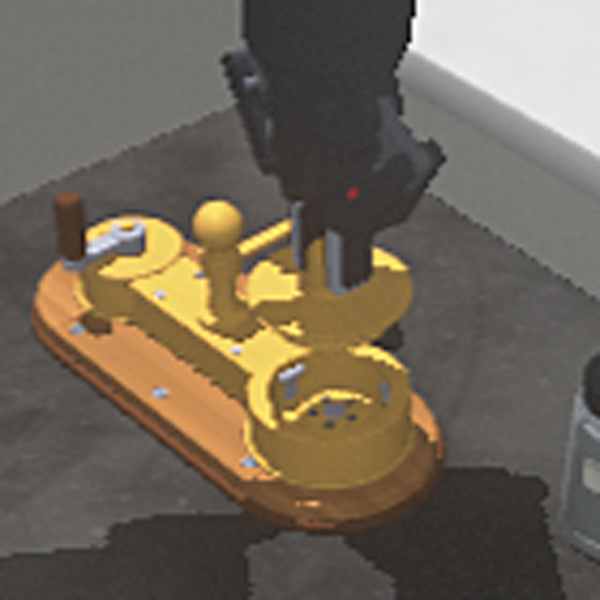

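View pics/t10.png

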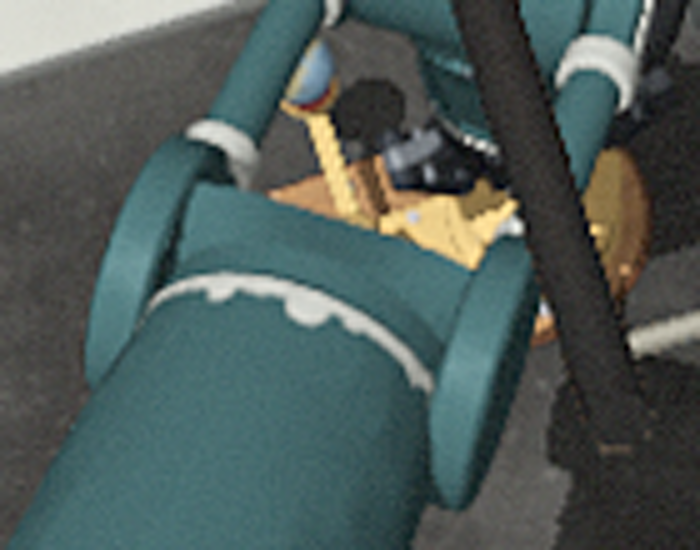

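Call:
arm_command(slide=[[0.0024, -0.0042, 0.0], [0, 0, 0.008], [0, 0, 0.01], [0, 0, 0.008], [0, 0, 0], [0, 0, 0], [0, 0, 0], [0, 0, 0]], angular=[[-0.1, 0.2, -0.2], [0, 0, 0], [0, 0, 0], [0, 0, 0], [0, 0, 0], [0, 0, 0], [0, 0, 0], [0, 0, 0]], hand=[0.01, 0.01, 0.01, 0.01, 0.01, 0.01, 0.01, 0.01])

```text
time: 17.6
tool_pos: [0.5755, -0.1756, 0.0978]
tcp_rot: [-3.112, -0.407, 0.003]
wrist_force: [0.4, 0.1, -1.2]
width: 0.207
```

```bash
python3 g.py .5762 -.1763 .095
python3 -c "
from h import *
im=bot.read_camera('side')[:,:,::-1];cv2.imwrite('pics/s11r.png',im)
a=im[150:240,220:310]
cv2.imwrite('pics/s11.png',cv2.resize(a,(600,600),interpolation=2))"
```

```text
t 17.6 p [ 0.5755 -0.1756  0.0978] w 0.207 F [ 0.4  0.1 -1.2]
[[0.966, 0.257, -0.002], [0.257, -0.966, 0.003], [-0.002, -0.004, -1.0]]
[ 0.5762 -0.1763  0.095 ] slide mm [0.5 0.9 2.8] per
[-0.09  0.1  -0.01]
```

View pics/s11.png

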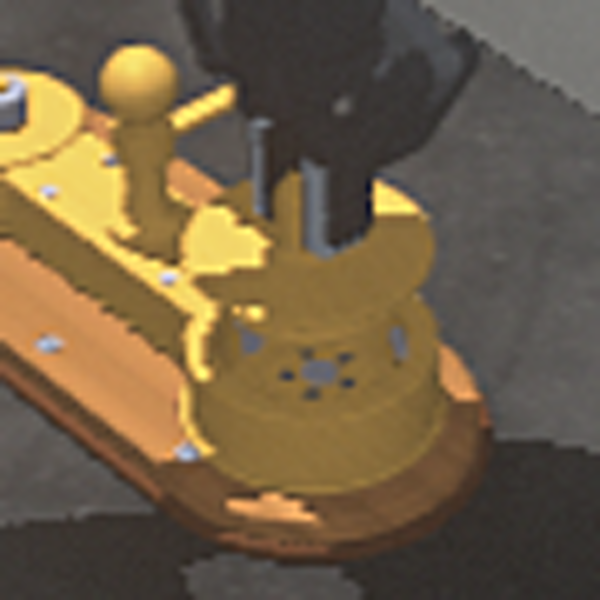

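Run:
```python
from h import *
from scipy.optimize import least_squares
S=lambda x,y:(220+x/6.667-.43,150+y/6.667-.43)
for z in(.080,.082,.084):
    P=np.array([plane("side",S(*p),z)[:2] for p in[(436,243),(427,212),(405,193),(380,180),(425,280),(400,305),(360,327),(315,334),(270,325)]])
    s=least_squares(lambda q:np.hypot(*(P-q[:2]).T)-.04,P.mean(0));print(z,s.x.round(4),(s.fun*1e3).round(1))
```

```text
0.08 [ 0.5772 -0.1754] [-1.3  0.8  1.4  2.4 -1.7 -0.8  1.8  2.6  0.4]
0.082 [ 0.5761 -0.1777] [-1.3  0.8  1.4  2.2 -1.6 -0.8  1.8  2.5  0.3]
0.084 [ 0.5749 -0.1799] [-1.3  0.7  1.3  2.1 -1.6 -0.8  1.8  2.4  0.1]
```

Call:
arm_command(slide=[[0.0004, 0.0006, 0.002], [0, 0, 0.006], [0, 0, 0.006], [0, 0, 0.006], [0, 0, 0.002], [0, 0, 0], [0, 0, 0], [0, 0, 0]], angular=[[0, 0, 0], [0, 0, 0], [0, 0, 0], [0, 0, 0], [0, 0, 0], [0, 0, 0], [0, 0, 0], [0, 0, 0]], hand=[0.01, 0.01, 0.01, 0.01, 0.01, 0.01, 0.01, 0.01])

```text
time: 18.45
tool_pos: [0.5774, -0.1767, 0.0772]
tcp_rot: [-3.113, -0.407, -0.001]
wrist_force: [-0.9, 0.2, 1.0]
width: 0.211
```

```bash
python3 g.py .576 -.1765 .0638
python3 -c "
from h import *
im=bot.read_camera('side')[:,:,::-1]
a=im[150:240,220:310]
cv2.imwrite('pics/s12.png',cv2.resize(a,(600,600),interpolation=2))"
```

```text
t 18.45 p [ 0.5774 -0.1767  0.0772] w 0.211 F [-0.9  0.2  1. ]
[[0.966, 0.257, 0.0], [0.257, -0.966, 0.002], [0.001, -0.002, -1.0]]
[ 0.576  -0.1765  0.0638] slide mm [-1.3 -0.6 13.4] per
[ 0.01 -0.03 -0.02]
```

View pics/s12.png

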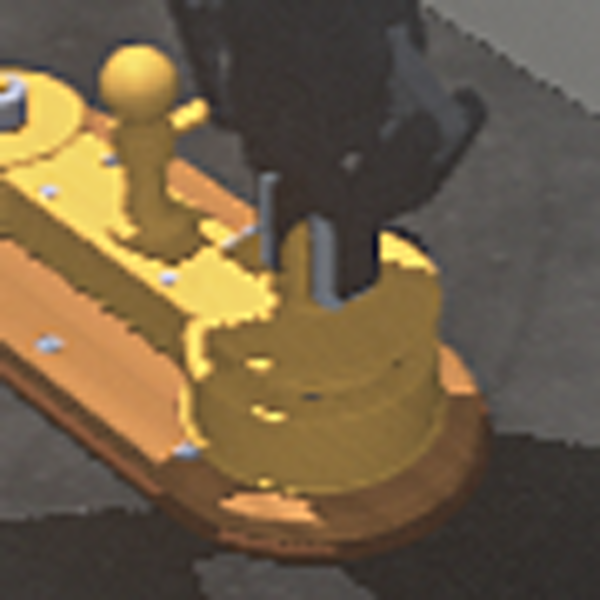

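Call:
arm_command(slide=[[-0.0007, -0.0003, 0.001], [0, 0, 0.002], [0, 0, 0.002], [0, 0, 0.002], [0, 0, 0.002], [0, 0, 0.002], [0, 0, 0.002], [0, 0, 0.002]], angular=[[0, 0, 0], [0, 0, 0], [0, 0, 0], [0, 0, 0], [0, 0, 0], [0, 0, 0], [0, 0, 0], [0, 0, 0]], hand=[0.01, 0.01, 0.01, 0.01, 0.01, 0.01, 0.01, 0.01])

```text
time: 19.3
tool_pos: [0.5768, -0.177, 0.0761]
tcp_rot: [-3.113, -0.408, -0.0]
wrist_force: [-6.5, 2.0, 13.6]
width: 0.21
```

```bash
python3 g.py .576 -.1765 .0638
```

```text
t 19.3 p [ 0.5768 -0.177   0.0761] w 0.21 F [-6.5  2.  13.6]
[[0.966, 0.258, 0.0], [0.258, -0.966, 0.002], [0.0, -0.002, -1.0]]
[ 0.576  -0.1765  0.0638] slide mm [-0.7 -0.6 12.3] per
[ 0.03 -0.01 -0.01]
```

Call:
arm_command(slide=[[0, 0, -0.002], [-0.0016, -0.0009, 0], [0, 0, 0], [0, 0, 0.001], [0, 0, 0.002], [0, 0, 0.002], [0, 0, 0.002], [0, 0, 0.001]], angular=[[0, 0, 0], [0, 0, 0], [0, 0, 0], [0, 0, 0], [0, 0, 0], [0, 0, 0], [0, 0, 0], [0, 0, 0]], hand=[0.01, 0.01, 0.01, 0.01, 0.01, 0.01, 0.01, 0.01])

```text
time: 20.1
tool_pos: [0.5755, -0.1765, 0.0704]
tcp_rot: [-3.114, -0.408, -0.002]
wrist_force: [-3.0, 0.8, 5.8]
width: 0.21
```

```bash
python3 g.py .575 -.1765 .0638
```

```text
t 20.1 p [ 0.5755 -0.1765  0.0704] w 0.21 F [-3.   0.8  5.8]
[[0.966, 0.257, 0.001], [0.257, -0.966, 0.002], [0.001, -0.001, -1.0]]
[ 0.575  -0.1765  0.0638] slide mm [-0.4 -0.1  6.6] per
[ 0.04 -0.05 -0.02]
```

Call:
arm_command(slide=[[-0.0008, -0.0003, 0.0], [0, 0, 0.002], [0, 0, 0.003], [0, 0, 0.003], [0, 0, 0.003], [0, 0, 0.003], [0, 0, 0.003], [0, 0, 0.003]], angular=[[0, 0, 0], [0, 0, 0], [0, 0, 0], [0, 0, 0], [0, 0, 0], [0, 0, 0], [0, 0, 0], [0, 0, 0]], hand=[0.01, 0.01, 0.01, 0.01, 0.01, 0.01, 0.01, 0.01])

```text
time: 20.9
tool_pos: [0.5764, -0.1767, 0.0636]
tcp_rot: [-3.114, -0.409, -0.002]
wrist_force: [-10.2, 3.6, 20.6]
width: 0.209
```

```bash
python3 g.py .575 -.1765 .0638
```

```text
t 20.9 p [ 0.5764 -0.1767  0.0636] w 0.209 F [-10.2   3.6  20.6]
[[0.966, 0.258, 0.001], [0.258, -0.966, 0.001], [0.002, -0.001, -1.0]]
[ 0.575  -0.1765  0.0638] slide mm [-1.3 -0.6 -0.2] per
[ 0.06 -0.07  0.01]
```

Call:
arm_command(slide=[[-0.0008, -0.0003, 0.004], [-0.0005, 0, 0.005], [-0.0005, 0, 0.005], [-0.0005, 0, 0.005], [-0.0005, 0, 0.005], [-0.0005, 0, 0.005], [-0.0005, 0, 0.005], [-0.0005, 0, 0.005]], angular=[[0, 0, 0], [0, 0, 0], [0, 0, 0], [0, 0, 0], [0, 0, 0], [0, 0, 0], [0, 0, 0], [0, 0, 0]], hand=[0.01, 0.01, 0.01, 0.01, 0.01, 0.01, 0.01, 0.01])

```text
time: 21.7
tool_pos: [0.5764, -0.1767, 0.0635]
tcp_rot: [-3.113, -0.409, -0.007]
wrist_force: [-12.8, 5.5, 31.6]
width: 0.214
```

```bash
python3 g.py .575 -.1765 .0638
python3 -c "
from h import *
im=bot.read_camera('side')[:,:,::-1]
a=im[150:240,220:310]
cv2.imwrite('pics/s13.png',cv2.resize(a,(600,600),interpolation=2))"
```

```text
t 21.7 p [ 0.5764 -0.1767  0.0635] w 0.214 F [-12.8   5.5  31.6]
[[0.966, 0.259, 0.004], [0.259, -0.966, 0.002], [0.005, -0.001, -1.0]]
[ 0.575  -0.1765  0.0638] slide mm [-1.3 -0.6 -0.3] per
[ 0.06 -0.26  0.05]
```

View pics/s13.png

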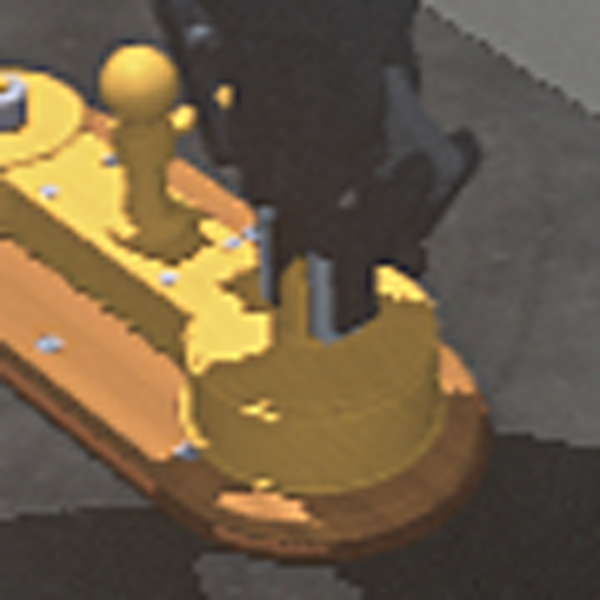

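```bash
python3 -c "
from h import *
s=bot.read_camera('side')[:,:,::-1];t=bot.read_camera('top')[:,:,::-1]
cv2.imwrite('pics/s14.png',s);cv2.imwrite('pics/t14.png',cv2.resize(t[150:290,150:400],(750,420),interpolation=2))
st=bot.read_state();print(st['time'],st['tool_pos'],st['wrist_force'],st['width'])"
```

```text
21.85 [ 0.57642937 -0.17671203  0.06350304] [-12.59833022   6.45535729  31.87736715] 0.2082595397222502
```

View pics/s14.png

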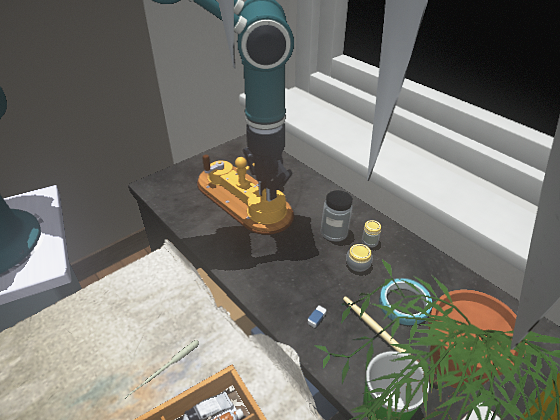

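View pics/t14.png

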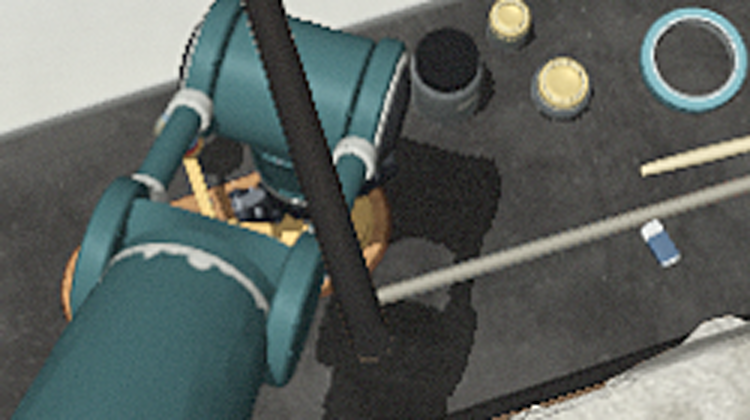

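```bash
python3 -c "
from workcell import bot
print(bot.finish_job())"
```

```text
the job is handed in; nothing more can be done
None
```

I wound the crank clockwise to about two turns, then pressed the brass cover into the round opening. I handed the job in at about 21.9 s, still gripping the cover and pressing it down.

- **Crank:** the last position reading was about 12.5 to 12.6 rad, depending on which estimate of the crank axis I use. The globe arm pointed at about 16° in the images, against an expected 17.4° for straight out over the far side. I then turned the crank about 2.5 mm further at the knob, toward the target. I did not measure the arm angle again after that.
- **Fit:** the first push caught on the opening's edge about 12 mm above home, at 14 N. I backed off, shifted about 1.5 mm and pushed again, and it went in.
- **Cover seated:** the tool height stopped at 63.6 mm, against 63.8 mm expected for home. It stayed there to 0.1 mm while the push rose from 21 to 32 N. The side picture shows no gap under the rim.
- **At hand-in:** the push was a steady 32 N down, with 14 N sideways that I left in place, and the grip was set to 80 N.
- **Bystanders:** the ink pot, pigment jar and eraser look unmoved. In the final picture the globe is mostly hidden behind the robot, but the visible part of its arm is still over the far side.

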